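Hang an instrument front panel on the sloping pin jig

TASK

Pick up the aluminium front panel by its black handle and hang it on the blue sloping jig, with both brass pins through the panel's two holes and the panel pushed fully home, flush against the sloping face; then let go. Leave the other things on the bench where they are.

Things in the scene. Friction and masses are not known exactly. Their poses are not given: they have to be found in the camera images.
- panel: Loose aluminium front panel, 70 (x) by 130 (y) by 5 mm (z), about 250 g, lying flat, handle up. Origin: centre of its underside; z points out of the handle side. Two round through holes, 10.5 mm in diameter, lie at x = 0, y = +40 and -40 mm (80 mm apart). It may be hung either way round.
- panel_grip (a point): Centre of the bar of the panel's black handle, 35 mm above the panel's underside at x = y = 0; axes as the panel's. The bar is 12 mm wide (x), 60 mm long (y) and reaches from 28 to 42 mm above the underside; it stands on two legs at y = +-26 mm.
- face: Grey sloping face, 140 (x) by 200 mm (y), of the fixed blue jig, leaning 35 degrees from level. Origin: centre of its surface, 85 mm above the bench; z points square out of the face (upward, leaning away from the robot and to its right), x up the slope, y level along the face. The jig's base is 150 by 200 mm.
- slot (a point): Middle of the dark slot across the face: the same point and axes as the face's. Two brass pins, 8 mm thick, stand square out of it at x = 0, 80 mm apart along y, 24 mm high (last 6 mm tapering). Both are on one clamped bar, firm up to 50 N: their midpoint lies anywhere from y = -10 to +10 mm and is not reported; see or feel for it. Between the pins the face is bare.
- spray_can: Bystander: blue spray can, 60 mm in diameter, 160 mm tall, standing; origin at the centre of its foot.
- screwdriver: Bystander: red-handled screwdriver, 160 mm long, lying along its x; origin at the middle of its underside.
- pliers: Bystander: pliers with yellow handles, about 165 mm long, 60 mm wide and 15 mm tall, lying along its x, handles to -x; origin at the joint, on the underside.
- parts_tray: Bystander: clear divided tray, 130 by 200 by 35 mm; origin at the centre of its underside.
- multimeter: Bystander: yellow multimeter, 150 by 75 by 38 mm, lying on its back; origin at the centre of its underside.
- mug: Bystander: blue mug, 76 mm in diameter, 90 mm tall; origin at the centre of its foot.
Things that resemble listed ones, but are neither listed nor needed, are in the scene too. Leave any orange or purple look-alike of the panel alone.

How it is judged:
By the outcome, as a careful person would: the job done as asked, in the order asked, and still so for the second after the job is handed in, with the robot touching nothing.
It also fails if it takes over 64 s, if anything falls off the work surface, if the arm or the gripper's body presses on something with over 40 N, if the wrist force passes 120 N, or if a joint passes its speed limit or range.

ROBOT

A 6-joint arm with a two-finger parallel gripper is mounted at the origin on the work surface. World frame = base frame: x ahead of the robot, y to its left, z up, the work surface at z = 0. Lengths are in m, angles in rad, forces in N, time in s.
With the tool pointing down it reaches from about 0.425 to 1.125 m from the base axis. Payload 14.9 kg.
Tool frame: the origin (TCP) lies midway between the tips of the shut fingers; the grasp point (between the pads) lies 19 mm behind it; z points along the fingers, y is the direction in which the jaws open and shut (so a half turn about z gives the same grasp; the last joint's range is limited). The gripper opens to 91 mm and grips with 3 to 60 N. Pads are 32 mm wide; open, the fingers measure 118 mm over their backs; the gripper's body (76 mm by 178 mm) begins 60 mm behind the grasp point.
Start: joints at [1.309, 0.379, 1.734, -0, 1.028, -0.033], TCP at [0.159, 0.682, 0.214] pointing down, gripper open.
Joint ranges: [-2.77, 2.77], [-0.74, 2.19], [0, 2.66], [-1.06, 4.2], [0.31, 2.87], [-3.08, 3.08]. Speed limits (rad/s): [1.89, 1.89, 2.39, 3.14, 3.14, 3.14].

INTERFACE

Orientations are given as a unit quaternion [x, y, z, w].
In Python, from cell import ctrl gives the robot as it stands.
- The arm moves only by the tool jog_arm, never from a script. Its argument "series" is a list of rows, each a list of 7 numbers: the shift along the tool's x, y, z in cm, then the turn, a rotation vector about the tool's x, y, z in degrees, then the opening, from -1 (shut) to 1 (fully open), so that 0 is half open. In form: [[x, y, z, rx, ry, rz, fingers], ...]. A call has 1 to 20 rows; each row is the pose to reach, as a shift and turn from the pose commanded when the call began, along the tool's axes at that moment; what a row does not reach only later rows make up. A row lasts 1/10 s, in which the tool goes at most 50 mm and 8.59 degrees, less where a joint would pass 70% of its speed; a pose out of reach is approached as far as the arm can. A call with a gripper value outside its range is refused whole. The fingers move at their own pace and stop on an object; "grip_force" is the grip in N (left out, the last holds). Time passes only in rows, so rows that repeat a pose let the fingers close. It gives the time, the measured TCP pose, the force and the opening at its end, in the units of the state.
- ctrl.sense(): the state, without advancing time (a new reading comes with each control period).
- ctrl.capture(name): name is "scene" or "top" or "wrist"; returns a dict with "color" (420x560x3 uint8, red, green, blue), "fx", "fy", "cx", "cy" (pixels), "k1" (the pictures are not rectified: a ray, as slopes to the right and down, at radius r is drawn at 1 + k1 r^2 times it, then the intrinsics apply), "extrinsics" (4x4, takes a point from world to camera coordinates). Camera axes: x right, y up, looking along -z (the intrinsics and any distortion apply to the point x, -y, -z); pixel columns grow to the right and rows downward; lengths in m; the calibration is good to about 2 mm. A picture is of the moment at which its call begins. There is no depth.
- ctrl.hand_in(): hands the job in, once; it reports no verdict.
The state is a dict: "t": time; "joints": joint angles; "joint_vel": joint speeds; "effort": joint torques, N m; "ee_pos": TCP position; "eef_rot": TCP orientation; "contact_force": force on the tool from outside, world axes, zero at the start; "moment": the same for the moment, N m; "gripper_width": finger opening in m.
Only numpy, scipy, OpenCV 4.12 (cv2) and the standard library are available. Lean on these libraries where they do the work, as an engineer would, in place of code of your own. Each camera call takes 0.05 s, during which the arm holds its last target.

## Working session

There is one attempt and no reset: what is moved stays moved. The work goes in short steps, Python scripts to look and compute and a tool call to move; the robot and the scene stay as the last step left them, time stands still between calls to the robot, and variables do not carry over. Pictures are saved under pics/ and viewed, and the job is handed in when it is done.

Besides the shell and the picture viewer there is one more tool, called after "Emit:" as a command line: name --pt "numbers of a row" for each row, then --argument value for the rest. jog_arm: Moves the arm, as the interface text tells. Its arguments: {"type":"object","properties":{"series":{"type":"array"},"grip_force":{"type":"number"}},"required":["series"]}

```bash
mkdir -p pics; ls; python3 - <<'E'
from cell import ctrl
import cv2
print(ctrl.sense())
for n in ("scene","top","wrist"):
    c=ctrl.capture(n); cv2.imwrite(f"pics/{n}0.png",c["color"][:,:,::-1])
    print(n,{k:v for k,v in c.items() if k!="color"})
E
```

```text
pics
{'t': 0.0, 'joints': array([ 1.30872152e+00,  3.79447625e-01,  1.73477868e+00,  2.05384280e-05,
        1.02847222e+00, -3.33290498e-02]), 'joint_vel': array([ 0.00126078, -0.00095473,  0.00040422,  0.00209808, -0.00078914,
       -0.00048542]), 'effort': array([ 1.64989502e-03, -7.63724828e+01, -4.34380639e+01,  6.51909504e-02,
        4.24010202e-02, -6.29644501e-05]), 'ee_pos': array([0.15864812, 0.68138131, 0.21326197]), 'eef_rot': array([ 1.14128941e-01,  9.93465792e-01, -5.45622677e-04, -9.00702827e-05]), 'contact_force': array([-0.29751025,  0.02230222, -0.21703526]), 'moment': array([-0.01005812, -0.02991439, -0.00407817]), 'gripper_width': 0.09151263768806833}
scene {'fx': 496.99866201031904, 'fy': 496.99866201031904, 'cx': 274.1282752018647, 'cy': 206.51556135977114, 'k1': -0.16701805615166618, 'extrinsics': array([[ 0.15097583,  0.98847771, -0.0108678 , -0.08512692],
       [-0.65034492,  0.10759851,  0.75198008,  0.33027344],
       [ 0.74448491, -0.106463  ,  0.65909624, -1.64245477],
       [ 0.        ,  0.        ,  0.        ,  1.        ]])}
top {'fx': 510.9134
[... 168 characters left out ...]
747144,  0.01916055],
       [ 0.98851204,  0.00705753,  0.15097726, -0.61661589],
       [-0.15082365, -0.01875129,  0.98838283, -1.23573102],
       [ 0.        ,  0.        ,  0.        ,  1.        ]])}
wrist {'fx': 324.20851345464126, 'fy': 324.20851345464126, 'cx': 281.55813388622613, 'cy': 208.3966748937366, 'k1': 0.008023960172051765, 'extrinsics': array([[ 2.25704177e-01,  9.74195664e-01, -6.58236775e-04,
        -6.99571684e-01],
       [-9.36394736e-01,  2.16759869e-01, -2.76007351e-01,
         3.29862858e-02],
       [-2.68742485e-01,  6.29123813e-02,  9.61155299e-01,
        -3.91647505e-01],
       [ 0.00000000e+00,  0.00000000e+00,  0.00000000e+00,
         1.00000000e+00]])}
```

View pics/scene0.png

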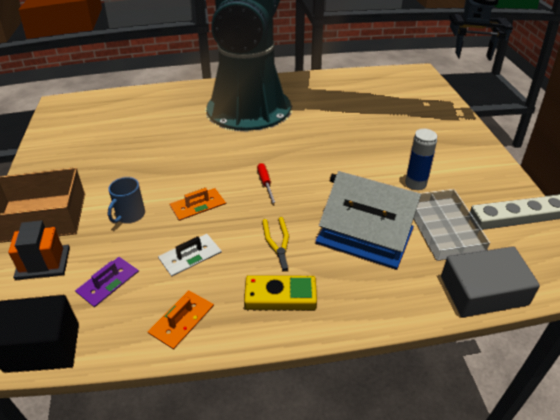

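View pics/top0.png

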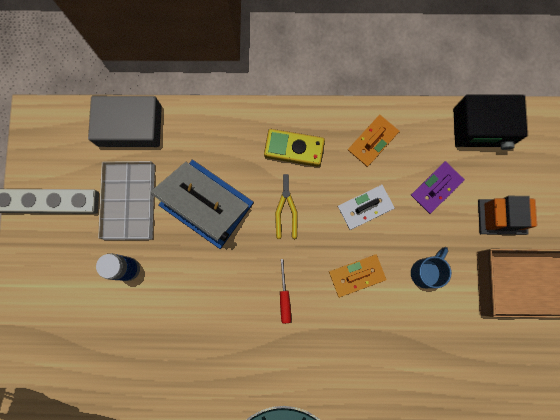

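View pics/wrist0.png

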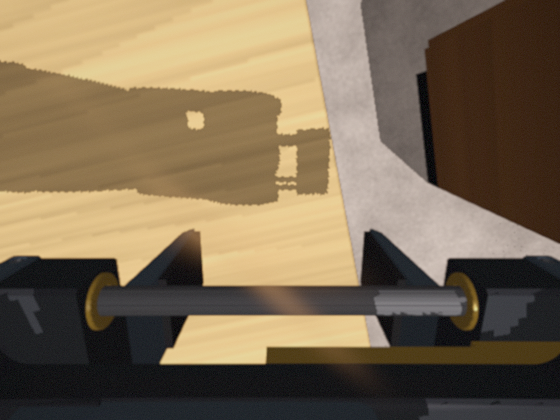

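The panel could be confused with four plates in the top view: white/aluminium (366,207), orange (357,277), orange (374,141) and purple (437,188). By the description I choose the white/aluminium one, and I'll check it in a close crop.

```bash
python3 - <<'E'
import cv2
i=cv2.imread("pics/top0.png")
a=cv2.resize(i[175:240,325:405],None,fx=8,fy=8,interpolation=cv2.INTER_CUBIC);cv2.imwrite("pics/tc.png",a)
a=cv2.resize(i[150:255,145:265],None,fx=5.7,fy=5.7,interpolation=cv2.INTER_CUBIC);cv2.imwrite("pics/tj.png",a)
i=cv2.imread("pics/scene0.png")
a=cv2.resize(i[165:270,310:430],None,fx=5.7,fy=5.7,interpolation=cv2.INTER_CUBIC);cv2.imwrite("pics/sj.png",a)
E
```

```text
(no output)
```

View pics/tc.png

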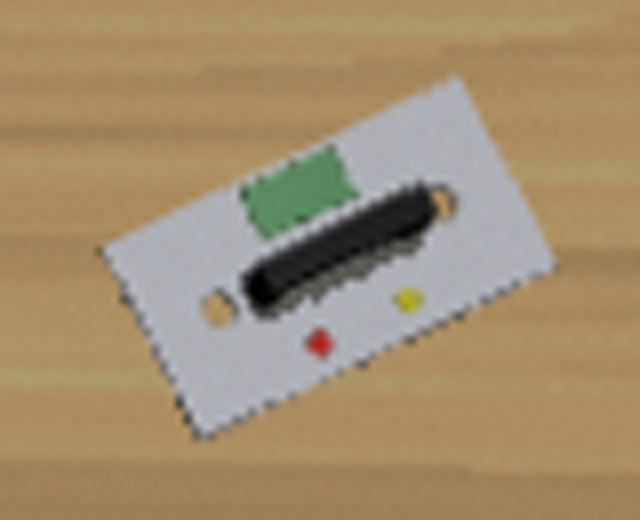

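View pics/tj.png

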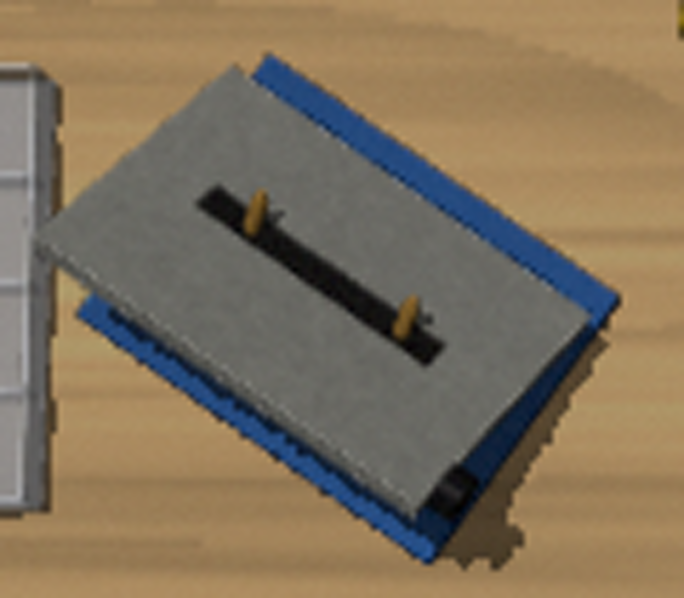

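View pics/sj.png

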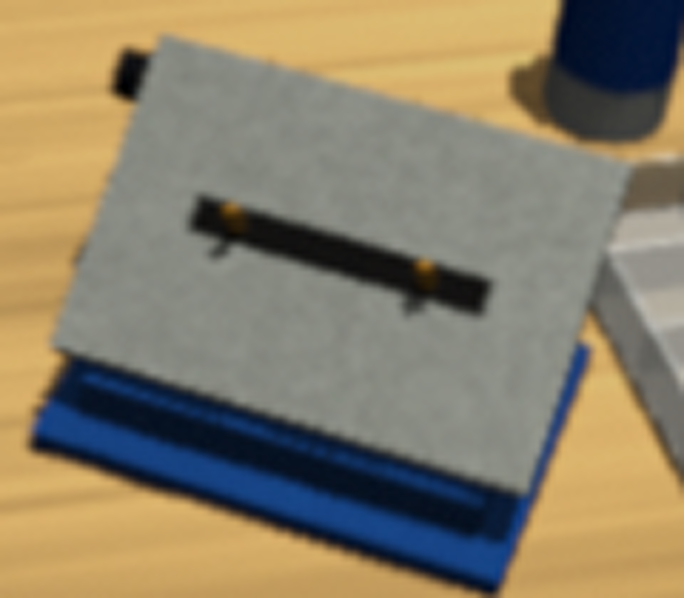

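The crop shows the bare aluminium panel with a black handle, and holes at crop (219,307) and (445,203), so the choice is right. The jig crops show both brass pins. Next I fit the poses.

```bash
cat > h.py <<'E'
import numpy as np, cv2
from scipy.optimize import least_squares
from scipy.spatial.transform import Rotation as R
def proj(c,P):
    P=np.atleast_2d(P); E=c["extrinsics"]; q=P@E[:3,:3].T+E[:3,3]
    s=np.c_[q[:,0],-q[:,1]]/-q[:,2:3]; r2=(s**2).sum(1,keepdims=True)
    s=s*(1+c["k1"]*r2); return s*[c["fx"],c["fy"]]+[c["cx"],c["cy"]]
def ray(c,uv):
    d=(np.atleast_2d(np.array(uv,float))-[c["cx"],c["cy"]])/[c["fx"],c["fy"]]
    s=d.copy()
    for _ in range(20): s=d/(1+c["k1"]*(s**2).sum(1,keepdims=True))
    E=c["extrinsics"]; v=np.c_[s[:,0],-s[:,1],-np.ones(len(s))]
    return -E[:3,:3].T@E[:3,3], v@E[:3,:3]
def atz(c,uv,z):
    o,v=ray(c,uv); return o+v*((z-o[2])/v[:,2:3])
def faceR(yaw):  # yaw = heading of face x (horizontal)
    a=np.radians(35); h=np.array([np.cos(yaw),np.sin(yaw)])
    x=np.r_[np.cos(a)*h,np.sin(a)]; z=np.r_[-np.sin(a)*h,np.cos(a)]
    return np.c_[x,np.cross(z,x),z]
E
cat > fit.py <<'E'
from h import *
from cell import ctrl
import pickle
cs={n:ctrl.capture(n) for n in("scene","top")}
for c in cs.values(): c.pop("color")
pickle.dump(cs,open("cams.pkl","wb"))
un=lambda p,off,s:(np.array(p,float)+.5)/s-.5+off
# panel
C=un([(458,78),(557,265),(200,437),(102,248)],(325,175),8)
H=un([(219,307),(445,203)],(325,175),8)
w=atz(cs["top"],C,.005); print(w.round(4), np.linalg.norm(w-np.roll(w,-1,0),axis=1))
hw=atz(cs["top"],H,.003); print("holes",hw.round(4),np.linalg.norm(hw[0]-hw[1]),hw.mean(0),"ctr",w.mean(0))
d=(w[3]+w[2]-w[0]-w[1]); print("y yaw",np.degrees(np.arctan2(d[1],d[0])))
print("scene proj of panel ctr",proj(cs["scene"],w))
# face
loc=np.array([[.07,.1,0],[.07,-.1,0],[-.07,-.1,0],[-.07,.1,0]])
T=un([(412,518),(37,245),(237,67),(590,315)],(145,150),5.7)
S=un([(163,38),(632,163),(522,492),(55,348)],(310,165),5.7)
Tp=un([(411,301),(259,195)],(145,150),5.7); Sp=un([(232,210),(425,267)],(310,165),5.7)
def f(p,use):
    M=faceR(p[2]); P=np.r_[p[0],p[1],.085]+loc@M.T; r=[]
    for n,o in (("top",T),("scene",S)):
        if n in use: r.append((proj(cs[n],P)-o).ravel())
    return np.concatenate(r)
for use in (["top"],["scene"],["top","scene"]):
    s=least_squares(f,[.65,.15,2.3],args=(use,)); print(use,s.x[:2],np.degrees(s.x[2]),s.fun.round(2))
    M=faceR(s.x[2]); o=np.r_[s.x[:2],.085]
    for n,pp in (("top",Tp),("scene",Sp)):
        if n not in use: continue
        c0,v=ray(cs[n],pp); c0=(c0-o)@M; v=v@M; q=c0+v*((.022-c0[2])/v[:,2:3]); print(" pins local",n,q.round(4).tolist())
E
python3 fit.py
```

```text
[[ 0.7022 -0.2514  0.005 ]
 [ 0.6407 -0.282   0.005 ]
 [ 0.5837 -0.166   0.005 ]
 [ 0.6452 -0.135   0.005 ]] [0.06874909 0.12916498 0.06885059 0.12952922]
holes [[ 0.6264 -0.1729  0.003 ]
 [ 0.6612 -0.2466  0.003 ]] 0.08148099736205329 [ 0.64379213 -0.20978539  0.003     ] ctr [ 0.64295191 -0.20860154  0.005     ]
y yaw 116.12724353624856
scene proj of panel ctr [[171.38340979 274.08168202]
 [158.13032902 255.55399559]
 [206.88397071 232.9914879 ]
 [221.63267448 249.8545768 ]]
['top'] [0.6455488 0.2070316] 145.25923588940265 [ 0.89 -0.61 -0.84 -0.93 -0.7   0.42  0.61  1.2 ]
 pins local top [[-0.0024, 0.0402, 0.022], [-0.0019, -0.04, 0.022]]
['scene'] [0.65068524 0.20621332] 145.64490769681947 [-0.41 -0.94  0.36  0.08  1.13  0.68 -1.12 -0.3 ]
 pins local scene [[0.0004, 0.0427, 0.022], [0.0002, -0.0368, 0.022]]
['top', 'scene'] [0.64738136 0.20700836] 145.395718849857 [ 1.03 -1.43 -0.81 -1.57 -0.77 -0.23  0.65  0.37 -0.27 -1.88  0.22 -0.73
  0.81 -0.34 -1.12 -1.46]
 pins local top [[-0.0003, 0.0416, 0.022], [-0.0, -0.0387, 0.022]]
 pins local scene [[-0.0019, 0.0419, 0.022], [-0.0019, -0.0379, 0.022]]
```

```bash
cat >> h.py <<'E'
def down(yaw_y): # tool down, tool y heading yaw
    y=np.r_[np.cos(yaw_y),np.sin(yaw_y),0]; z=np.r_[0,0,-1.]; return np.c_[np.cross(y,z),y,z]
def goalR(s,yaw):
    M=faceR(yaw); return np.c_[s*M[:,1],s*M[:,0],-M[:,2]]
def step(p,Rm,ptgt,Rt):
    d=Rm.T@(np.array(ptgt)-p)*100; rv=R.from_matrix(Rm.T@Rt).as_rotvec(degrees=True); return d.round(2),rv.round(2)
E
python3 - <<'E'
from h import *
# orientation model: Rz(q1)Ry(q2+q3)Rz(q4)Ry(q5)Rz(q6)Rz(90)
def wr(q1,th,Rt):
    A=(R.from_euler('z',q1)*R.from_euler('y',th)).as_matrix()
    e=R.from_matrix(A.T@Rt@R.from_euler('z',-90,degrees=True).as_matrix()).as_euler('ZYZ',degrees=True); return e
q=[1.309,.379,1.734,0,1.028,-.033]
print(wr(q[0],q[1]+q[2],R.from_quat([.11413,.99347,0,0]).as_matrix()), np.degrees(q[3:]))
for y in (26.1,-153.9): print("grasp",wr(np.radians(-20),2.113,down(np.radians(y))))
for s in (1,-1):
  for th in (1.9,2.1,2.3): print(s,th,wr(np.radians(6),th,goalR(s,np.radians(145.4))))
E
```

```text
[-3.97569335e-15  5.89340179e+01 -1.89298456e+00] [ 0.         58.90006134 -1.89076072]
grasp [-3.18055468e-15  5.89340179e+01 -4.61000000e+01]
grasp [1.27222187e-14 5.89340179e+01 1.33900000e+02]
1 1.9 [  22.17178421   98.46993969 -141.49240101]
1 2.1 [  21.93368122   87.8441429  -145.79522572]
1 2.3 [  22.50317563   77.23065991 -150.15916516]
-1 1.9 [22.17178421 98.46993969 38.50759899]
-1 2.1 [21.93368122 87.8441429  34.20477428]
-1 2.3 [22.50317563 77.23065991 29.84083484]
```

```bash
python3 - <<'E'
from h import *
from cell import ctrl
s=ctrl.sense(); p=s["ee_pos"]; M=R.from_quat(s["eef_rot"]).as_matrix()
for t,y in (((.5,.35,.33),50),((.643,-.209,.2),26.1)): print(step(p,M,t,down(np.radians(y))))
E
```

```text
(array([-40.76, -24.56, -11.62]), array([-2.000e-02,  1.000e-02,  2.689e+01]))
(array([-67.36, -75.76,   1.4 ]), array([-2.000e-02,  1.000e-02,  5.079e+01]))
```

Emit:
jog_arm --pt "-40.8 -24.6 -11.6 0 0 27 1" --pt "-40.8 -24.6 -11.6 0 0 27 1" --pt "-40.8 -24.6 -11.6 0 0 27 1" --pt "-40.8 -24.6 -11.6 0 0 27 1" --pt "-40.8 -24.6 -11.6 0 0 27 1" --pt "-40.8 -24.6 -11.6 0 0 27 1" --pt "-40.8 -24.6 -11.6 0 0 27 1" --pt "-40.8 -24.6 -11.6 0 0 27 1" --pt "-40.8 -24.6 -11.6 0 0 27 1" --pt "-40.8 -24.6 -11.6 0 0 27 1"

```text
t: 1.25
ee_pos: [0.5019, 0.3477, 0.3308]
eef_rot: [0.343, 0.939, 0.0, 0.0]
contact_force: [0.4, -0.2, 0.7]
gripper_width: 0.0913
```

```bash
python3 - <<'E'
from h import *
from cell import ctrl
s=ctrl.sense(); p=s["ee_pos"]; M=R.from_quat(s["eef_rot"]).as_matrix()
print(s["joints"],p,s["contact_force"])
for t,y in (((.643,-.209,.2),26.1),): print(step(p,M,t,down(np.radians(y))))
c=ctrl.capture("wrist"); cv2.imwrite("pics/w1.png",c["color"][:,:,::-1])
E
```

```text
[ 5.67713444e-01  1.19978134e-01  1.83623447e+00 -1.73037167e-04
  1.18467852e+00 -3.02214667e-01] [0.50193124 0.34768923 0.3307824 ] [ 0.44845034 -0.20793787  0.72325049]
(array([-46.67, -33.46,  13.07]), array([4.000e-02, 1.000e-02, 2.375e+01]))
```

View pics/w1.png

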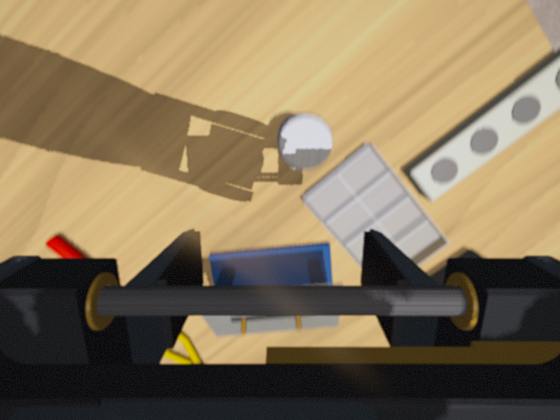

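The wrist view shows the can at (305,140), the tray at (375,205) and the jig between the fingers at (270,290). The way is clear, so I move on to above the panel.

Emit:
jog_arm --pt "-46.7 -33.5 0 0 0 23.8 1" --pt "-46.7 -33.5 0 0 0 23.8 1" --pt "-46.7 -33.5 0 0 0 23.8 1" --pt "-46.7 -33.5 0 0 0 23.8 1" --pt "-46.7 -33.5 0 0 0 23.8 1" --pt "-46.7 -33.5 0 0 0 23.8 1" --pt "-46.7 -33.5 13 0 0 23.8 1" --pt "-46.7 -33.5 13 0 0 23.8 1" --pt "-46.7 -33.5 13 0 0 23.8 1" --pt "-46.7 -33.5 13 0 0 23.8 1" --pt "-46.7 -33.5 13 0 0 23.8 1" --pt "-46.7 -33.5 13 0 0 23.8 1" --pt "-46.7 -33.5 13 0 0 23.8 1" --pt "-46.7 -33.5 13 0 0 23.8 1" --pt "-46.7 -33.5 13 0 0 23.8 1" --pt "-46.7 -33.5 13 0 0 23.8 1"

```text
t: 2.9
ee_pos: [0.6419, -0.2063, 0.2009]
eef_rot: [0.529, 0.849, 0.0, 0.001]
contact_force: [-0.3, -0.2, 0.1]
gripper_width: 0.091
```

```bash
python3 - <<'E'
from h import *
from cell import ctrl
s=ctrl.sense(); p=s["ee_pos"]
print(s["joints"],p,s["contact_force"])
c=ctrl.capture("wrist"); cv2.imwrite("pics/w2.png",c["color"][:,:,::-1])
M=R.from_quat(s["eef_rot"]).as_matrix()
print("proj grip",proj(c,[[.643,-.209,.042],[.643,-.209,.005]]))
print(step(p,M,(.643,-.209,.016),down(np.radians(26.1))))
# camera in tool frame
E=c["extrinsics"]; print("cam in tool",M.T@(-E[:3,:3].T@E[:3,3]-p), (E[:3,:3]@M).round(3))
E
```

```text
[-3.45572117e-01  3.53810960e-01  1.79612738e+00  8.90359210e-05
  9.90594022e-01 -8.02181043e-01] [ 0.64194884 -0.2063283   0.20085398] [-0.27975421 -0.15011253  0.13279292]
proj grip [[280.45825963 194.98870651]
 [280.53562104 187.42312897]]
(array([-0.27, -0.04, 18.49]), array([0.05, 0.04, 0.06]))
cam in tool [ 0.07748317  0.00068799 -0.1717017 ] [[ 0.001  1.    -0.   ]
 [ 0.961 -0.001  0.276]
 [ 0.276 -0.    -0.961]]
```

View pics/w2.png

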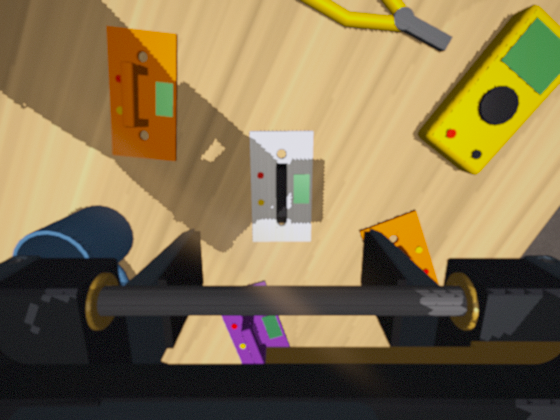

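The wrist view shows the aluminium panel at (281,187), square to the jaws, with its handle at (281,193). The projection predicted (280.5,195). I refine with the panel corners before going down.

```bash
python3 - <<'E'
import cv2
i=cv2.imread("pics/w2.png")
cv2.imwrite("pics/w2c.png",cv2.resize(i[120:250,235:335],None,fx=4.6,fy=4.6,interpolation=cv2.INTER_CUBIC))
E
```

```text
(no output)
```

View pics/w2c.png

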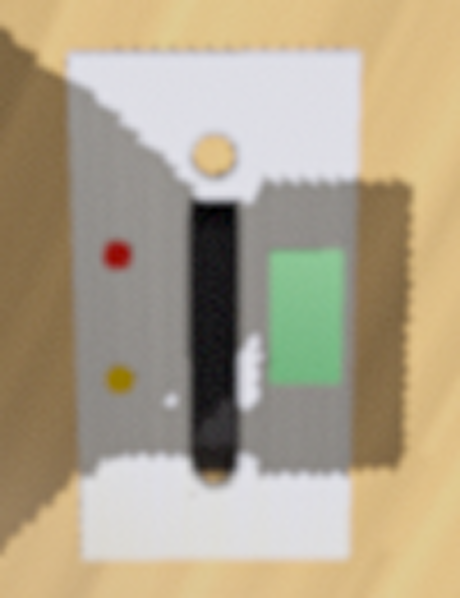

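```bash
python3 - <<'E'
from h import *
from cell import ctrl
c=ctrl.capture("wrist"); s=ctrl.sense(); p=s["ee_pos"]; M=R.from_quat(s["eef_rot"]).as_matrix()
un=lambda p:(np.array(p,float)+.5)/4.6-.5+(235,120)
w=atz(c,un([(67,51),(361,49),(349,560),(82,560)]),.005)
print(w.round(4),np.linalg.norm(w-np.roll(w,-1,0),axis=1)); o=w.mean(0)
d=w[2]+w[3]-w[0]-w[1]; print(o,np.degrees(np.arctan2(d[1],d[0]))+90)
h=atz(c,un([(214,156)]),.005); print("hole",h, np.linalg.norm(h-o))
y=(np.degrees(np.arctan2(d[1],d[0]))+90)
print(step(p,M,(o[0],o[1],.016),down(np.radians(y))))
E
```

```text
[[ 0.5838 -0.167   0.005 ]
 [ 0.6468 -0.1354  0.005 ]
 [ 0.7052 -0.253   0.005 ]
 [ 0.6419 -0.2842  0.005 ]] [0.07047892 0.13131222 0.07051909 0.13082344]
[ 0.64445333 -0.20990447  0.005     ] 26.382796818235576
hole [[ 0.62646164 -0.17379983  0.005     ]] 0.04033912769340928
(array([-0.41,  0.06, 18.48]), array([ 0.04,  0.04, -0.22]))
```

The wrist measure (0.6445, -0.2099) agrees with the top view within 1.5 mm. I go down and grip.

Emit:
jog_arm --pt "-0.4 0 8 0 0 0 0.2" --pt "-0.4 0 12 0 0 0 0.2" --pt "-0.4 0 15 0 0 0 0.2" --pt "-0.4 0 17 0 0 0 0.2" --pt "-0.4 0 18.5 0 0 0 0.2" --pt "-0.4 0 18.5 0 0 0 0.2" --pt "-0.4 0 18.5 0 0 0 -1" --pt "-0.4 0 18.5 0 0 0 -1" --pt "-0.4 0 18.5 0 0 0 -1" --pt "-0.4 0 18.5 0 0 0 -1" --pt "-0.4 0 18.5 0 0 0 -1" --pt "-0.4 0 18.5 0 0 0 -1" --pt "-0.4 0 18.5 0 0 0 -1" --pt "-0.4 0 18.5 0 0 0 -1" --grip_force 40

```text
t: 4.4
ee_pos: [0.6435, -0.2111, 0.0152]
eef_rot: [0.529, 0.848, 0.0, 0.0]
contact_force: [-1.1, 0.5, 5.8]
gripper_width: 0.0118
```

```bash
python3 - <<'E'
from h import *
from cell import ctrl
s=ctrl.sense(); print(s)
c=ctrl.capture("wrist"); cv2.imwrite("pics/w3.png",c["color"][:,:,::-1])
E
```

```text
{'t': 4.4, 'joints': array([-3.51322439e-01,  6.09957388e-01,  1.82349949e+00, -1.03013357e-05,
        7.08085809e-01, -8.06678196e-01]), 'joint_vel': array([ 0.00188786, -0.00113789, -0.00017189, -0.00045464, -0.00115155,
       -0.00086954]), 'effort': array([-1.75166619e-01, -7.91435337e+01, -3.07354939e+01,  1.36130009e-02,
       -3.17052528e-01,  1.97088264e-02]), 'ee_pos': array([ 0.6435446 , -0.21106316,  0.01517845]), 'eef_rot': array([5.29249999e-01, 8.48465932e-01, 1.84060097e-06, 2.51373141e-05]), 'contact_force': array([-1.06991827,  0.4510027 ,  5.77690519]), 'moment': array([0.03455192, 0.26896337, 0.01024899]), 'gripper_width': 0.011823793955514646}
```

View pics/w3.png

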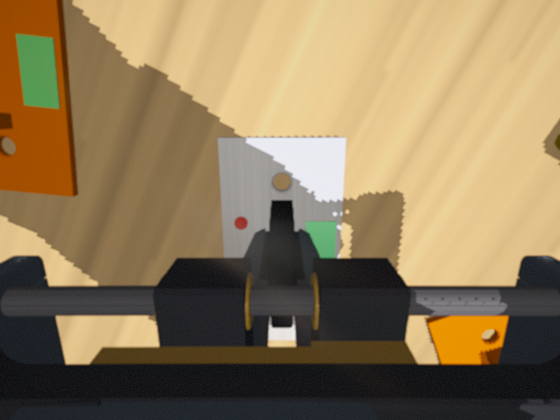

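The grip holds: opening 11.8 mm on the 12 mm bar, pads between the legs at (282,260). The near hole shows at (282,181). Lift.

Emit:
jog_arm --pt "0 0 -1 0 0 0 -1" --pt "0 0 -3 0 0 0 -1" --pt "0 0 -6 0 0 0 -1" --pt "0 0 -10 0 0 0 -1" --pt "0 0 -14 0 0 0 -1" --pt "0 0 -18 0 0 0 -1" --pt "0 0 -22 0 0 0 -1" --pt "0 0 -26 0 0 0 -1" --pt "0 0 -28 0 0 0 -1" --pt "0 0 -28 0 0 0 -1" --pt "0 0 -28 0 0 0 -1"

```text
t: 5.55
ee_pos: [0.6429, -0.2109, 0.2941]
eef_rot: [0.529, 0.848, -0.0, -0.0]
contact_force: [0.0, -0.4, -3.7]
gripper_width: 0.0116
```

```bash
python3 - <<'E'
from h import *
from cell import ctrl
s=ctrl.sense(); print(s["ee_pos"],s["contact_force"],s["gripper_width"])
c=ctrl.capture("wrist"); cv2.imwrite("pics/w4.png",c["color"][:,:,::-1])
i=cv2.imread("pics/w4.png"); cv2.imwrite("pics/w4c.png",cv2.resize(i[120:260,205:365],None,fx=4,fy=4,interpolation=cv2.INTER_CUBIC))
E
```

```text
[ 0.64290925 -0.21086451  0.29414968] [ 0.01834407 -0.38725447 -3.69242408] 0.01159335709612837
```

View pics/w4c.png

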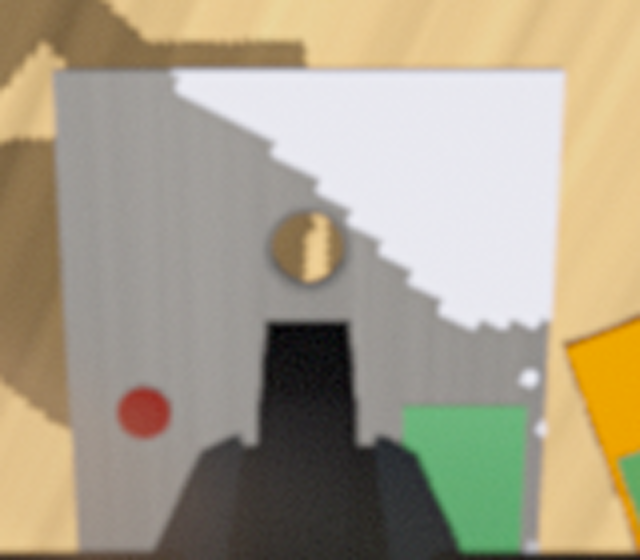

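```bash
python3 - <<'E'
from h import *
from cell import ctrl
c=ctrl.capture("wrist"); s=ctrl.sense(); p=s["ee_pos"]; M=R.from_quat(s["eef_rot"]).as_matrix()
un=lambda p:(np.array(p,float)+.5)/4-.5+(205,120)
o,v=ray(c,un([(55,70),(565,69),(308,247),(76,545),(540,545)])); o=(o-p)@M; v=v@M
for z in (.009,.011,.013):
    q=o+v*((z-o[2])/v[:,2:3]); print(z,(q*1000).round(2).tolist())
E
```

```text
0.009 [[65.9, -33.72, 9.0], [66.11, 35.91, 9.0], [41.39, 0.85, 9.0], [-4.55, -34.25, 9.0], [-4.48, 36.08, 9.0]]
0.011 [[65.77, -34.1, 11.0], [65.99, 36.3, 11.0], [40.99, 0.86, 11.0], [-5.45, -34.64, 11.0], [-5.39, 36.47, 11.0]]
0.013 [[65.65, -34.48, 13.0], [65.86, 36.69, 13.0], [40.59, 0.86, 13.0], [-6.36, -35.03, 13.0], [-6.3, 36.86, 13.0]]
```

```bash
python3 - <<'E'
from h import *
from cell import ctrl
import pickle
cs=pickle.load(open("cams.pkl","rb"))
un=lambda p,off,s:(np.array(p,float)+.5)/s-.5+off
a=atz(cs["top"],un([(411,301),(259,195)],(145,150),5.7),.103);b=atz(cs["scene"],un([(232,210),(425,267)],(310,165),5.7),.103)
for q in(a,b): d=q[1]-q[0]; print(q.mean(0),np.linalg.norm(d),np.degrees(np.arctan2(d[1],d[0]))+90)
s=ctrl.sense(); p=s["ee_pos"]; M=R.from_quat(s["eef_rot"]).as_matrix()
yaw=np.radians(145.4); G=goalR(-1,yaw); F=faceR(yaw)
m=np.r_[(a+b).mean(0)[:2]/2,.103] if 0 else np.r_[.657,.2,.103]
t=m+.115*F[:,1]+.11*F[:,2]; print(t)
print(step(p,M,t+[0,0,.08],G)); print(step(p,M,t,G))
E
```

```text
[0.65705171 0.19856763 0.103     ] 0.08025746115554615 145.54465074501053
[0.65904675 0.19686775 0.103     ] 0.07964373718145719 145.38323394249866
[0.64363245 0.06951212 0.19310672]
(array([25.11, 12.43,  2.  ]), array([31.46, 18.47, 58.72]))
(array([25.09, 12.44, 10.  ]), array([31.46, 18.47, 58.72]))
```

Emit:
jog_arm --pt "25 12.4 2 31.5 18.5 58.7 -1" --pt "25 12.4 2 31.5 18.5 58.7 -1" --pt "25 12.4 2 31.5 18.5 58.7 -1" --pt "25 12.4 2 31.5 18.5 58.7 -1" --pt "25 12.4 2 31.5 18.5 58.7 -1" --pt "25 12.4 2 31.5 18.5 58.7 -1" --pt "25 12.4 2 31.5 18.5 58.7 -1" --pt "25 12.4 2 31.5 18.5 58.7 -1" --pt "25 12.4 2 31.5 18.5 58.7 -1" --pt "25 12.4 2 31.5 18.5 58.7 -1" --pt "25 12.4 2 31.5 18.5 58.7 -1" --pt "25.1 12.4 10 31.5 18.5 58.7 -1" --pt "25.1 12.4 10 31.5 18.5 58.7 -1" --pt "25.1 12.4 10 31.5 18.5 58.7 -1" --pt "25.1 12.4 10 31.5 18.5 58.7 -1"

```text
t: 7.15
ee_pos: [0.6446, 0.0692, 0.196]
eef_rot: [0.844, 0.444, -0.139, -0.265]
contact_force: [-0.2, 0.5, -2.2]
gripper_width: 0.0119
```

```bash
python3 - <<'E'
from h import *
from cell import ctrl
s=ctrl.sense(); print(s["ee_pos"],s["eef_rot"],s["joints"],s["contact_force"],s["gripper_width"])
c=ctrl.capture("wrist"); cv2.imwrite("pics/w5.png",c["color"][:,:,::-1])
E
```

```text
[0.64463762 0.06915408 0.19595387] [ 0.84427107  0.44440941 -0.13878804 -0.26541385] [-0.05374012  0.55697244  1.60125319  0.30410826  1.52136975  0.44854979] [-0.18938876  0.49475083 -2.1749318 ] 0.011895700019886256
```

View pics/w5.png

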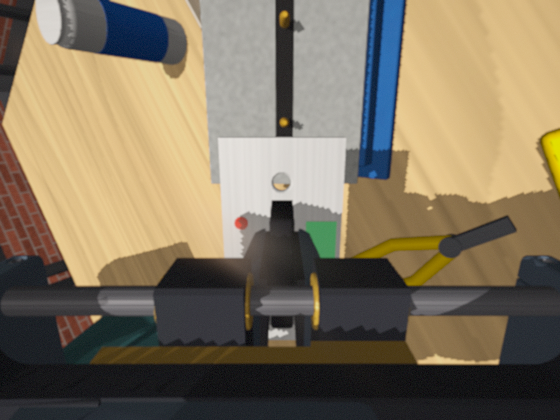

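Both pins are visible at (285,19) and (284,122), the panel's near hole is at (281,183), and the view is square to the jig. Zooming in to measure.

```bash
python3 - <<'E'
import cv2
i=cv2.imread("pics/w5.png")
cv2.imwrite("pics/w5a.png",cv2.resize(i[0:48,255:315],None,fx=11,fy=11,interpolation=cv2.INTER_CUBIC))
cv2.imwrite("pics/w5b.png",cv2.resize(i[102:150,255:315],None,fx=11,fy=11,interpolation=cv2.INTER_CUBIC))
cv2.imwrite("pics/w5d.png",cv2.resize(i[0:200,190:420],None,fx=3,fy=3,interpolation=cv2.INTER_CUBIC))
E
```

```text
(no output)
```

View pics/w5a.png

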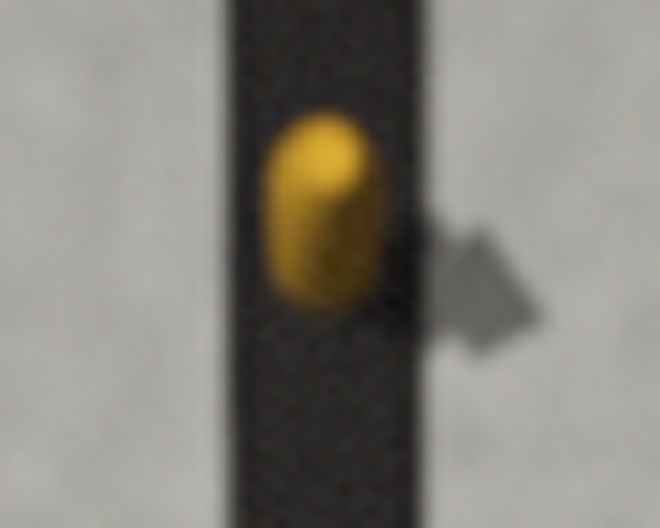

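View pics/w5b.png

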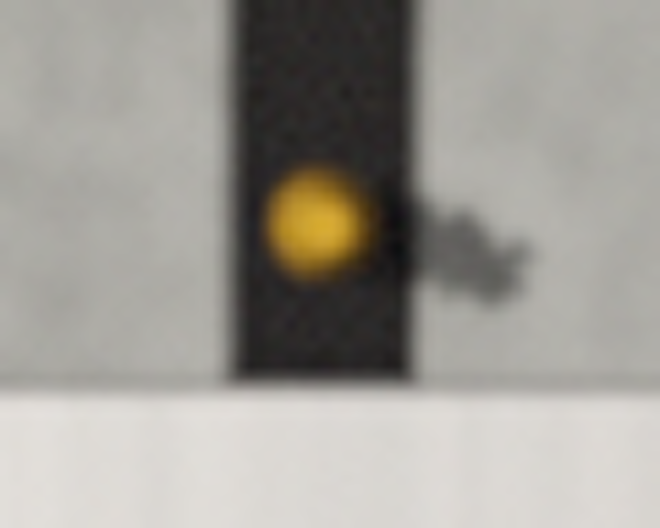

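View pics/w5d.png

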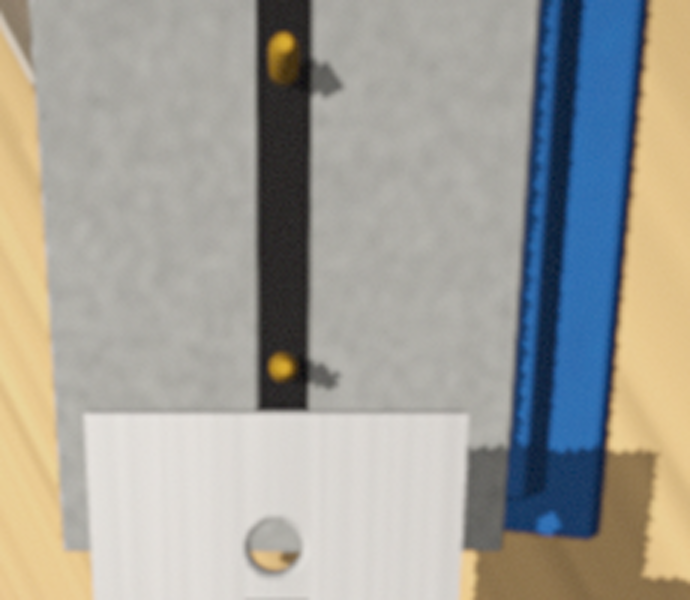

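```bash
cat > m5.py <<'E'
from h import *
from cell import ctrl
c=ctrl.capture("wrist"); s=ctrl.sense(); p=s["ee_pos"]; M=R.from_quat(s["eef_rot"]).as_matrix()
pt=np.array([(284.36,13.64),(283.45,121.73)])
fc=(np.array([(65,549),(503,549)],float)+.5)/3-.5+(190,0)
un=(np.array([(84,413),(468,413),(274,546)],float)+.5)/3-.5+(190,0)
def tool(uv):
    o,v=ray(c,uv); return (o-p)@M, v@M
def at(uv,z): o,v=tool(uv); return o+v*((z-o[2])/v[:,2:3])
from scipy.optimize import brentq
z=brentq(lambda z:np.linalg.norm(np.diff(at(pt,z),axis=0))-.08,.02,.4); print("tips z",z,at(pt,z))
zf=brentq(lambda z:np.linalg.norm(np.diff(at(fc,z),axis=0))-.14,.02,.4); print("face z",zf,at(fc,zf))
zz=z
for z in(.09,.1,.105,.11): q=at(pt,z); d=q[0]-q[1]; print(z,q.mean(0),np.linalg.norm(d),np.degrees(np.arctan2(d[1],d[0])))
print("panel",at(un,.0108))
q=at(pt,zz).mean(0); print("world tip mid",p+M@q, "top says .657,.1986,.103 (z .1047 at 24)")
E
python3 m5.py
```

```text
tips z 0.109478556773437 [[0.15290296 0.00214338 0.10947856]
 [0.07290441 0.0016624  0.10947856]]
face z 0.13404107751869027 [[ 0.0158819  -0.06723984  0.13404108]
 [ 0.01605487  0.07276005  0.13404108]]
0.09 [0.1105149  0.00179397 0.09      ] 0.07445708135747219 0.34448092710597367
0.1 [0.11174127 0.00184989 0.1       ] 0.07730273296657227 0.3444809271059738
0.105 [0.11235445 0.00187785 0.105     ] 0.0787255587711223 0.34448092710597367
0.11 [0.11296763 0.00190581 0.11      ] 0.08014838457567236 0.3444809271059738
panel [[ 0.0664963  -0.03500366  0.0108    ]
 [ 0.06657503  0.03546177  0.0108    ]
 [ 0.04173436 -0.00011743  0.0108    ]]
world tip mid [0.65956412 0.19670923 0.10646119] top says .657,.1986,.103 (z .1047 at 24)
```

The wrist measures agree with the given sizes: tips 80 mm apart at z 0.1095 and face at 0.134, which makes the pins 24.5 mm high. I move sideways over the pins, then approach to about 12 mm short of the tips.

Emit:
jog_arm --pt "4 0.2 0 0 0 0.2 -1" --pt "8 0.2 0 0 0 0.2 -1" --pt "11.1 0.2 0 0 0 0.2 -1" --pt "11.1 0.2 4 0 0 0.2 -1" --pt "11.1 0.2 6.5 0 0 0.2 -1" --pt "11.1 0.2 8 0 0 0.2 -1" --pt "11.1 0.2 8 0 0 0.2 -1" --pt "11.1 0.2 8 0 0 0.2 -1" --pt "11.1 0.2 8 0 0 0.2 -1"

```text
t: 8.15
ee_pos: [0.6726, 0.185, 0.13]
eef_rot: [0.846, 0.442, -0.138, -0.265]
contact_force: [0.3, 0.0, -2.2]
gripper_width: 0.0116
```

```bash
python3 - <<'E'
from h import *
from cell import ctrl
s=ctrl.sense(); print(s["ee_pos"],s["joints"],s["contact_force"],s["gripper_width"])
for n in("wrist","top","scene"):
    c=ctrl.capture(n); cv2.imwrite(f"pics/{n}6.png",c["color"][:,:,::-1])
a=cv2.imread("pics/wrist6.png");cv2.imwrite("pics/w6c.png",cv2.resize(a[110:260,200:360],None,fx=4,fy=4,interpolation=cv2.INTER_CUBIC))
a=cv2.imread("pics/top6.png")[140:260,130:280];b=cv2.imread("pics/scene6.png")[150:270,310:460]
cv2.imwrite("pics/ts6.png",cv2.resize(np.vstack([a,b])[:, :],None,fx=2.5,fy=2.5))
cv2.imwrite("pics/ts6.png",cv2.resize(np.hstack([a,b]),None,fx=2.6,fy=2.6,interpolation=cv2.INTER_CUBIC))
E
```

```text
[0.67264741 0.18500789 0.13003122] [0.09247516 0.6793472  1.53571512 0.38066284 1.42551743 0.54658507] [ 0.34289061  0.01274396 -2.16487511] 0.01163269367069578
```

View pics/w6c.png

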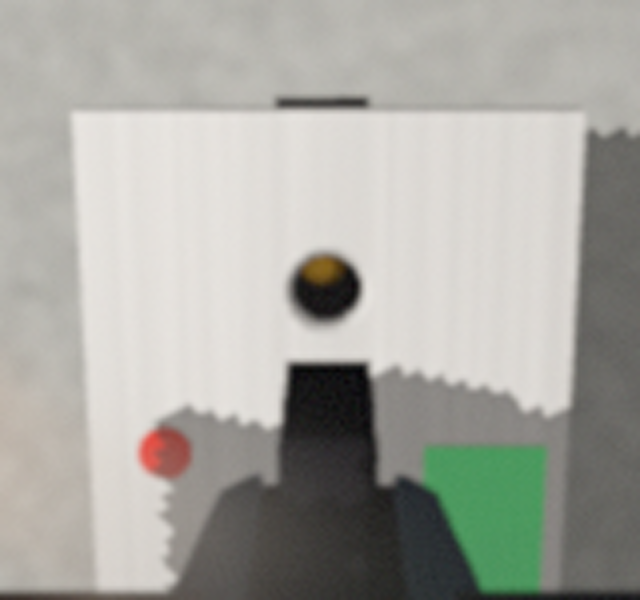

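View pics/ts6.png

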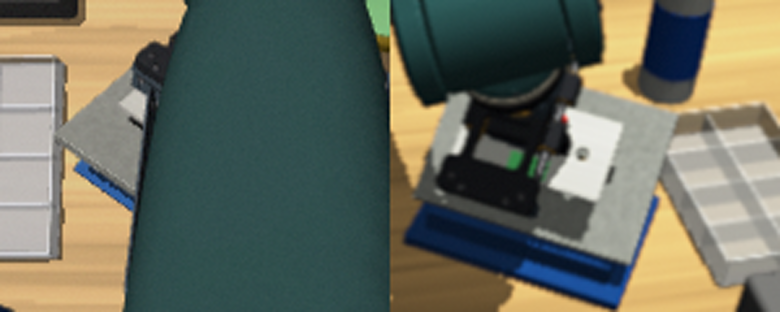

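Through the near hole, centred at crop (325,288), the brass tip shows at about (322,268). The parallax for perfect alignment predicts about (325,264), so the error is under 1 mm. I advance gently onto the tapers.

Emit:
jog_arm --pt "0 0 0.6 0 0 0 -1" --pt "0 0 1.1 0 0 0 -1" --pt "0 0 1.3 0 0 0 -1" --pt "0 0 1.5 0 0 0 -1" --pt "0 0 1.6 0 0 0 -1" --pt "0 0 1.7 0 0 0 -1" --pt "0 0 1.8 0 0 0 -1" --pt "0 0 1.8 0 0 0 -1"

```text
t: 9.1
ee_pos: [0.6626, 0.1913, 0.1134]
eef_rot: [0.845, 0.442, -0.139, -0.265]
contact_force: [0.4, -0.1, -3.1]
gripper_width: 0.0114
```

```bash
cat > look.py <<'E'
from h import *
from cell import ctrl
import sys
n=sys.argv[1]
s=ctrl.sense(); M=R.from_quat(s["eef_rot"]).as_matrix()
print(s["t"],s["ee_pos"],"F tool",(s["contact_force"]@M).round(2),"M tool",(s["moment"]@M).round(2),s["gripper_width"])
c=ctrl.capture("wrist"); a=c["color"][:,:,::-1]; cv2.imwrite(f"pics/w{n}c.png",cv2.resize(a[110:260,200:360],None,fx=4,fy=4,interpolation=cv2.INTER_CUBIC))
E
python3 look.py 7
```

```text
9.1 [0.6626279  0.19130531 0.11343984] F tool [0.2  2.09 2.29] M tool [-0.58 -0.09  0.05] 0.011383833705940097
```

View pics/w7c.png

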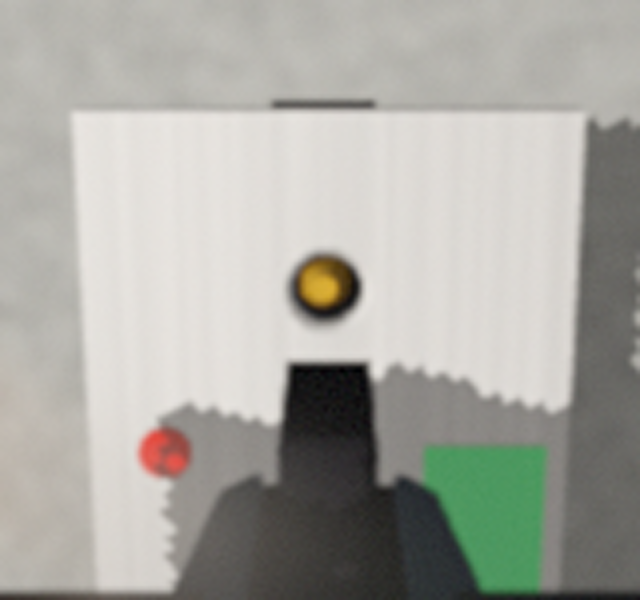

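The pin tip (323,284) now stands inside the hole (325,288), and the forces are gravity only. I go on in toward the face.

Emit:
jog_arm --pt "0 0 0.2 0 0 0 -1" --pt "0 0 0.4 0 0 0 -1" --pt "0 0 0.6 0 0 0 -1" --pt "0 0 0.8 0 0 0 -1" --pt "0 0 1.0 0 0 0 -1" --pt "0 0 1.2 0 0 0 -1" --pt "0 0 1.4 0 0 0 -1" --pt "0 0 1.5 0 0 0 -1" --pt "0 0 1.6 0 0 0 -1" --pt "0 0 1.6 0 0 0 -1"

```text
t: 10.15
ee_pos: [0.6551, 0.1965, 0.1003]
eef_rot: [0.845, 0.442, -0.14, -0.265]
contact_force: [0.3, -0.1, -3.2]
gripper_width: 0.0121
```

```bash
python3 look.py 8
```

```text
10.15 [0.65507137 0.19648831 0.10029086] F tool [0.11 2.09 2.44] M tool [-0.58 -0.11  0.11] 0.012067595164615273
```

View pics/w8c.png

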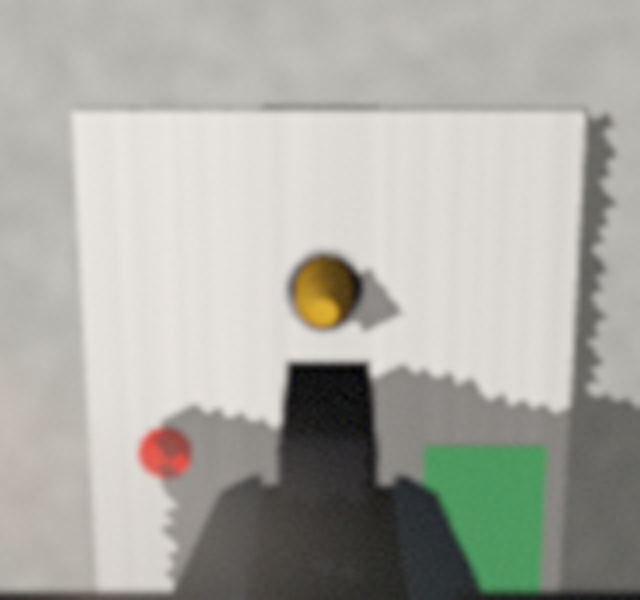

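Emit:
jog_arm --pt "0 0 0.1 0 0 0 -1" --pt "0 0 0.2 0 0 0 -1" --pt "0 0 0.25 0 0 0 -1" --pt "0 0 0.3 0 0 0 -1" --pt "0 0 0.35 0 0 0 -1" --pt "0 0 0.35 0 0 0 -1"

```text
t: 10.8
ee_pos: [0.6534, 0.1976, 0.0974]
eef_rot: [0.845, 0.442, -0.14, -0.265]
contact_force: [-0.2, 0.6, -2.8]
gripper_width: 0.0119
```

```bash
python3 look.py 9
```

```text
10.8 [0.65344506 0.19761492 0.09744501] F tool [0.38 1.15 2.62] M tool [-0.53 -0.1   0.07] 0.011888019870211949
```

Emit:
jog_arm --pt "0 0 0.05 0 0 0 -1" --pt "0 0 0.1 0 0 0 -1" --pt "0 0 0.15 0 0 0 -1" --pt "0 0 0.15 0 0 0 -1"

```text
t: 11.25
ee_pos: [0.6535, 0.1978, 0.0971]
eef_rot: [0.845, 0.442, -0.139, -0.265]
contact_force: [3.2, -4.4, 5.5]
gripper_width: 0.0118
```

```bash
python3 look.py 10
```

```text
11.25 [0.65348546 0.19776261 0.09713652] F tool [-1.75  1.07 -7.48] M tool [-0.36 -0.68  0.12] 0.01182944182307199
```

View pics/w10c.png

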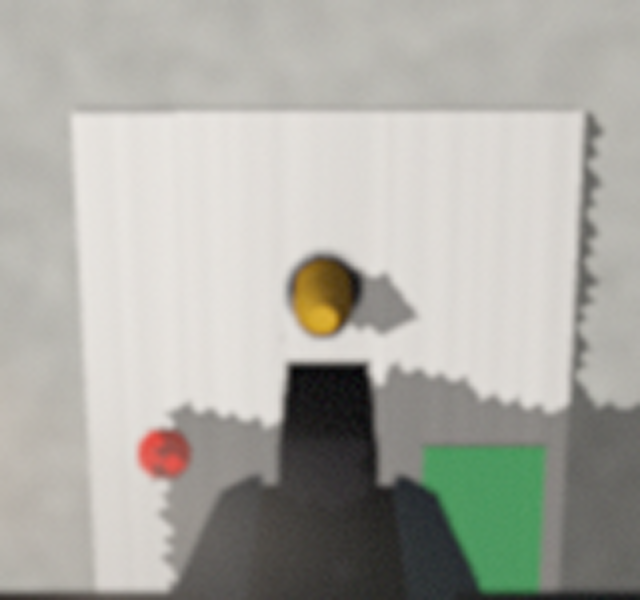

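Contact: about 10 N, and the TCP is 15.7 mm off the fitted face plane (16 mm expected when home). A little more push to seat both ends.

Emit:
jog_arm --pt "0 0 0.05 0 0 0 -1" --pt "0 0 0.1 0 0 0 -1" --pt "0 0 0.1 0 0 0 -1" --pt "0 0 0.1 0 0 0 -1"

```text
t: 11.7
ee_pos: [0.6535, 0.1978, 0.0971]
eef_rot: [0.845, 0.442, -0.139, -0.265]
contact_force: [2.2, -8.2, 12.3]
gripper_width: 0.0116
```

```bash
python3 look.py 11
```

```text
11.7 [0.65349198 0.19780611 0.0971201 ] F tool [ -5.48  -1.72 -13.78] M tool [-0.01 -1.25  0.07] 0.011597937864088062
```

Force rises to about 16 N with no further travel, so it is against a hard stop. I open the fingers partly, without lifting, then look.

Emit:
jog_arm --pt "0 0 -0.1 0 0 0 -0.4" --pt "0 0 -0.1 0 0 0 -0.4" --pt "0 0 -0.1 0 0 0 -0.4" --pt "0 0 -0.1 0 0 0 -0.4" --pt "0 0 -0.1 0 0 0 -0.4"

```text
t: 12.25
ee_pos: [0.6526, 0.1982, 0.0961]
eef_rot: [0.845, 0.442, -0.14, -0.265]
contact_force: [-0.4, 1.2, -0.4]
gripper_width: 0.0277
```

```bash
python3 look.py 12
```

```text
12.25 [0.65264021 0.19820576 0.09612549] F tool [ 0.77 -0.55  0.92] M tool [-0.31 -0.11  0.11] 0.027688924045703295
```

View pics/w12c.png

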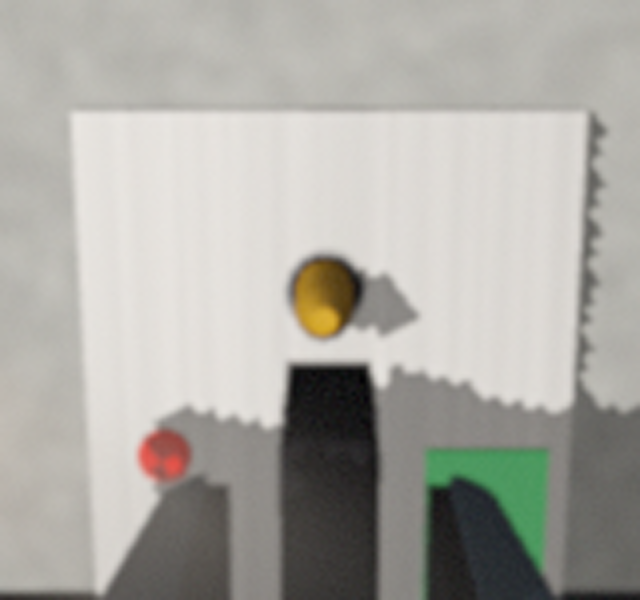

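Released: the fingers are clear of the bar on both sides, the force is about zero, and the panel stays on the pin. I back straight off along the normal.

Emit:
jog_arm --pt "0 0 -1 0 0 0 -0.4" --pt "0 0 -3 0 0 0 -0.4" --pt "0 0 -6 0 0 0 -0.4" --pt "0 0 -10 0 0 0 -0.4" --pt "0 0 -14 0 0 0 -0.4" --pt "0 0 -18 0 0 0 -0.4" --pt "0 0 -18 0 0 0 -0.4" --pt "0 0 -18 0 0 0 -0.4"

```text
t: 13.1
ee_pos: [0.738, 0.1391, 0.2447]
eef_rot: [0.846, 0.442, -0.139, -0.265]
contact_force: [-0.3, 0.2, -0.5]
gripper_width: 0.0276
```

```bash
python3 - <<'E'
from h import *
from cell import ctrl
s=ctrl.sense(); print(s["ee_pos"],s["contact_force"],s["gripper_width"])
for n in("wrist","scene","top"):
    c=ctrl.capture(n); cv2.imwrite(f"pics/{n}13.png",c["color"][:,:,::-1])
i=cv2.imread("pics/scene13.png"); cv2.imwrite("pics/s13c.png",cv2.resize(i[150:280,300:450],None,fx=4.5,fy=4.5,interpolation=cv2.INTER_CUBIC))
E
```

```text
[0.73800842 0.13912342 0.24473734] [-0.27757476  0.22512578 -0.4714574 ] 0.027616163789855687
```

View pics/wrist13.png

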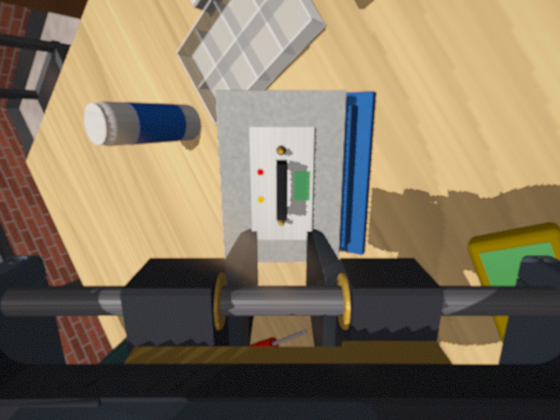

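View pics/s13c.png

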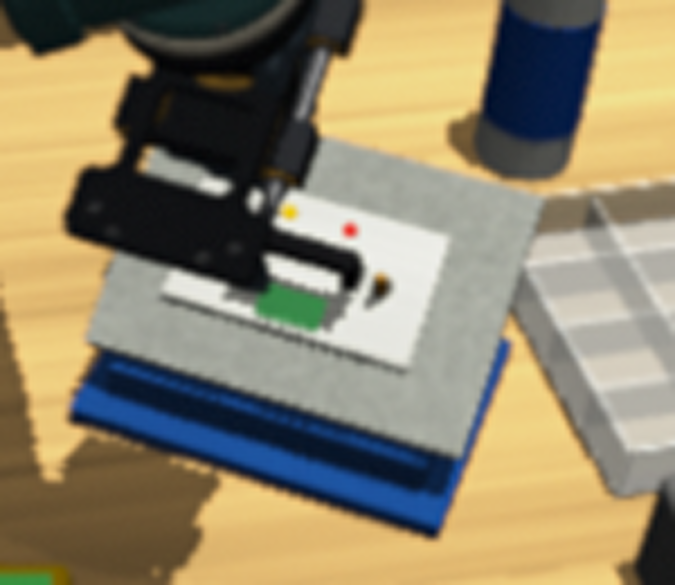

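The panel hangs on the jig at wrist (282,185), with both pins showing at (281,151) and (281,222). The tray, can and screwdriver look undisturbed. I check flushness from the corner geometry at both ends.

```bash
python3 - <<'E'
import cv2
i=cv2.imread("pics/wrist13.png")
cv2.imwrite("pics/w13c.png",cv2.resize(i[80:270,205:385],None,fx=3.1,fy=3.1,interpolation=cv2.INTER_CUBIC))
cv2.imwrite("pics/w13d.png",cv2.resize(i[120:250,240:325],None,fx=4.6,fy=4.6,interpolation=cv2.INTER_CUBIC))
E
```

```text
(no output)
```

View pics/w13d.png

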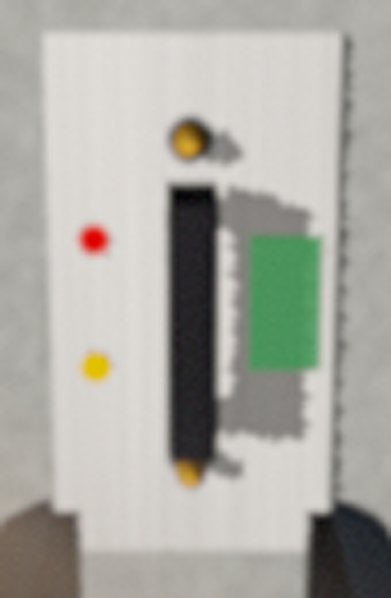

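View pics/w13c.png

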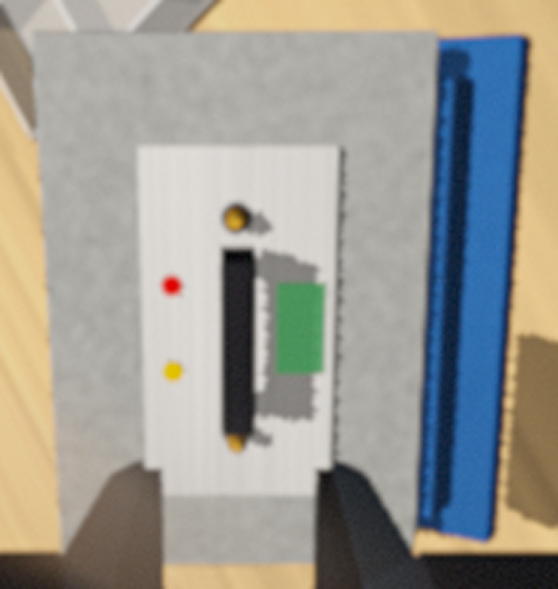

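```bash
python3 - <<'E'
from h import *
from cell import ctrl
from scipy.optimize import brentq
c=ctrl.capture("wrist"); s=ctrl.sense(); p=s["ee_pos"]; M=R.from_quat(s["eef_rot"]).as_matrix()
def fit(W,L,th,top,side,bot,name):
    # top: TL,TR px; side: left/right edge px points near the bottom; bot: bottom-edge points
    def f(q):
        Rm=R.from_rotvec(q[3:]).as_matrix()
        def pr(l): return proj(c,p+(q[:3]+np.array(l)@Rm.T)@M.T)
        co=pr([[L/2,-W/2,0],[L/2,W/2,0],[-L/2,-W/2,0],[-L/2,W/2,0]])
        r=list((co[:2]-top).ravel())
        for (a,b,pt) in ((0,2,side[0]),(1,3,side[1]),(2,3,bot[0]),(2,3,bot[1])):
            d=co[b]-co[a]; n=np.r_[-d[1],d[0]]/np.hypot(*d); r.append((pt-co[a])@n)
        return r
    s=least_squares(f,[0,0,.2,0,0,0]); n=R.from_rotvec(s.x[3:]).as_matrix()
    print(name,(s.x[:3]*1e3).round(1),np.degrees(s.x[3:]).round(2),np.round(s.fun,2)); return s.x[:3],n
u=lambda P,sc,o:(np.array(P,float)+.5)/sc-.5+o
a=(4.6,(240,120)); b=(3.1,(205,80))
P,Rp=fit(.07,.13,.005,u([(44,32),(344,33)],*a),u([(53,510),(332,510)],*a),u([(90,551),(300,551)],*a),"panel top")
F,Rf=fit(.14,.2,0,u([(33,32),(438,32)],*b),u([(65,540),(417,540)],*b),u([(180,563),(300,563)],*b),"face")
print("panel top above face (mm, 5 wanted):",(Rf.T@(P-F)*1e3).round(2))
E
```

```text
panel top [  1.5   0.3 186.6] [0.38 0.68 0.12] [-0.09 -0.09  0.1  -0.12  0.56 -0.56 -0.12 -0.14]
face [  4.1   0.5 197. ] [ 1.09 -0.3  -0.51] [ 0.24  0.46  0.19 -0.46 -0.29 -0.2  -0.29  0.31]
panel top above face (mm, 5 wanted): [ -2.64  -0.41 -10.35]
```

The corner fit gives 10 mm where 5 mm is expected. At this range its error is about ±3 mm, so it is too coarse to decide. The feel data (TCP 15.7 mm from the face, hard stop) says home. I settle it by pressing lightly on the bar with shut fingers, with the contact point expected about 154 mm on.

Emit:
jog_arm --pt "0 0 4 0 0 0 -1" --pt "0 0 8 0 0 0 -1" --pt "0 0 11 0 0 0 -1" --pt "0 0 13 0 0 0 -1" --pt "0 0 14 0 0 0 -1" --pt "0 0 14.5 0 0 0 -1" --pt "0 0 14.8 0 0 0 -1" --pt "0 0 14.8 0 0 0 -1" --pt "0 0 14.8 0 0 0 -1" --grip_force 20

```text
t: 14.2
ee_pos: [0.6685, 0.1875, 0.1232]
eef_rot: [0.845, 0.442, -0.139, -0.265]
contact_force: [0.4, -0.2, 0.4]
gripper_width: 0.0008
```

```bash
python3 look.py 14
```

```text
14.2 [0.66852531 0.18749254 0.12319881] F tool [ 0.12  0.14 -0.59] M tool [-0.28 -0.13  0.03] 0.0007908145493285099
```

View pics/w14c.png

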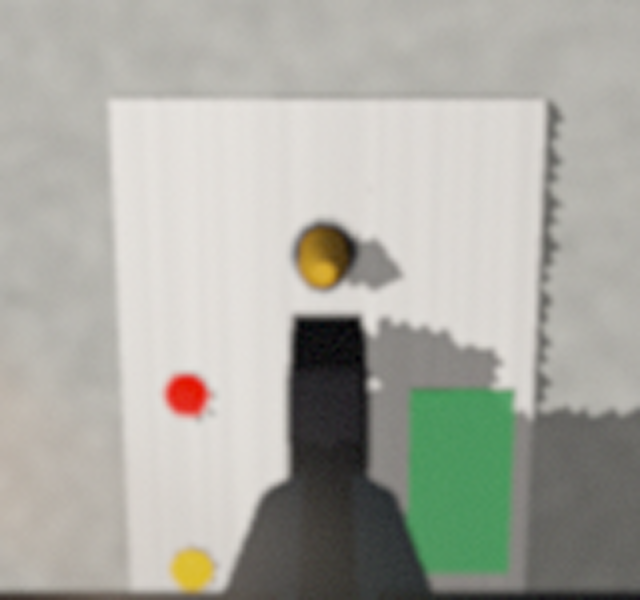

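Emit:
jog_arm --pt "0 0 0.3 0 0 0 -1" --pt "0 0 0.45 0 0 0 -1" --pt "0 0 0.5 0 0 0 -1" --pt "0 0 0.55 0 0 0 -1" --pt "0 0 0.6 0 0 0 -1" --pt "0 0 0.65 0 0 0 -1" --pt "0 0 0.65 0 0 0 -1"

```text
t: 14.95
ee_pos: [0.6661, 0.189, 0.1193]
eef_rot: [0.845, 0.443, -0.139, -0.265]
contact_force: [2.6, -8.8, 16.9]
gripper_width: 0.0005
```

```bash
python3 look.py 15
```

```text
14.95 [0.66614417 0.18897389 0.11931901] F tool [ -5.71  -3.8  -17.99] M tool [ 0.47 -1.41  0.1 ] 0.0004886148787900443
```

The bar top was met at 42.8 mm above the fitted face (42 expected when flush) and held 18 N without yielding. I retract and take a clear look.

Emit:
jog_arm --pt "0 0 -1 0 0 0 -1" --pt "0 0 -4 0 0 0 -1" --pt "0 0 -8 0 0 0 -1" --pt "0 0 -12 0 0 0 -1" --pt "0 0 -16 0 0 0 -1" --pt "-4 0 -20 0 0 0 -1" --pt "-9 0 -24 0 0 0 -1" --pt "-14 0 -24 0 0 0 -1" --pt "-19 0 -24 0 0 0 -1" --pt "-22 0 -24 0 0 0 -1" --pt "-25 0 -24 0 0 0 -1" --pt "-25 0 -24 0 0 0 -1" --pt "-25 0 -24 0 0 0 -1"

```text
t: 16.3
ee_pos: [0.6352, -0.094, 0.3146]
eef_rot: [0.846, 0.442, -0.139, -0.265]
contact_force: [0.5, 0.7, 0.3]
gripper_width: 0.0003
```

```bash
python3 - <<'E'
from h import *
from cell import ctrl
s=ctrl.sense(); print(s["ee_pos"],s["contact_force"],s["gripper_width"],s["t"])
for n in("wrist","scene","top"):
    c=ctrl.capture(n); cv2.imwrite(f"pics/{n}16.png",c["color"][:,:,::-1])
i=cv2.imread("pics/scene16.png"); cv2.imwrite("pics/s16c.png",cv2.resize(i[165:270,310:430],None,fx=5.7,fy=5.7,interpolation=cv2.INTER_CUBIC))
E
```

```text
[ 0.6352086  -0.09402798  0.31461666] [0.53476074 0.69574979 0.2792392 ] 0.00032325214716542405 16.3
```

View pics/s16c.png

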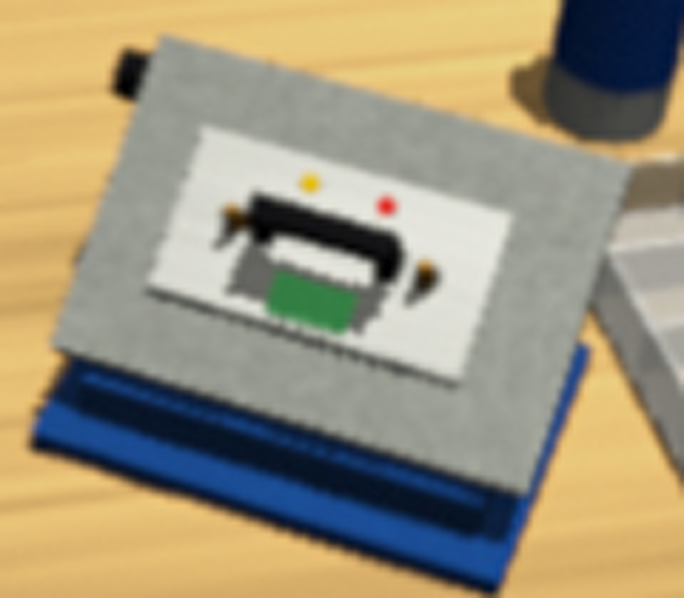

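View pics/scene16.png

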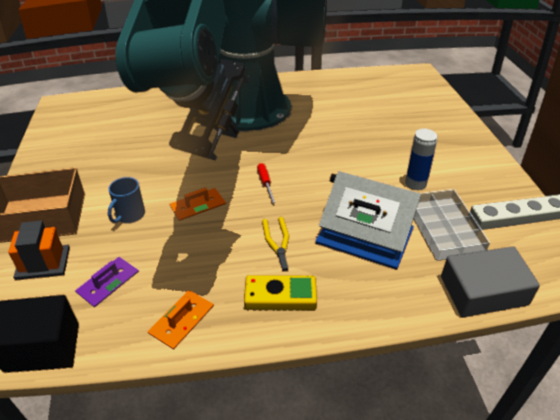

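View pics/top16.png

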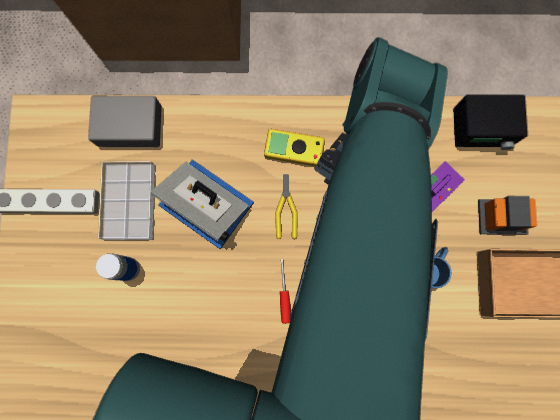

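```bash
python3 - <<'E'
from h import *
import pickle
c=pickle.load(open("cams.pkl","rb"))["scene"]
M=faceR(np.radians(145.64)); o=np.r_[.65069,.20621,.085]
q=(np.array([(203,128),(512,213),(460,383),(148,290)],float)+.5)/5.7-.5+(310,165)
c0,v=ray(c,q); c0=(c0-o)@M; v=v@M
for z in (0,.005,.01,.015):
    w=c0+v*((z-c0[2])/v[:,2:3]); print(z,(w.mean(0)*1e3).round(1),"pins mid ~ (0.3,3)",(np.linalg.norm(w-np.roll(w,-1,0),axis=1)*1e3).round(1))
E
```

```text
0 [0.3 4.3 0. ] pins mid ~ (0.3,3) [129.9  72.  130.4  71.4]
0.005 [-0.9  3.5  5. ] pins mid ~ (0.3,3) [129.3  71.7 129.8  71.1]
0.01 [-2.1  2.7 10. ] pins mid ~ (0.3,3) [128.7  71.3 129.2  70.7]
0.015 [-3.3  1.9 15. ] pins mid ~ (0.3,3) [128.1  71.  128.6  70.4]
```

At 5 mm height, the scene view puts the panel centre at (-0.9, 3.5) mm. The pins' midpoint is at (0.3, 3), so this fits a flush panel hanging in its hole clearance. I hand in.

```bash
python3 - <<'E'
from cell import ctrl
print(ctrl.hand_in())
E
```

```text
the job is handed in; nothing more can be done
None
```

I picked up the aluminium panel by its handle and hung it on the jig with both brass pins through its holes. I pressed it home, let go, backed the arm away and handed the job in at about 16 s of the 64 s allowed.

**Both pins through:** after release, the wrist and scene pictures show a pin standing out of each hole.

**Flush against the face:**
- The panel met a hard stop at about 16 N with the TCP 15.7 mm from the fitted face; 16 mm was expected.
- Pressing on the handle bar with shut fingers, I met its top 42.8 mm above the face; 42 mm was expected. It took 18 N.
- In the scene picture, the panel's centre and size match a flush panel hanging in the clearance of its holes, to about 1 mm.
- One check disagreed: a corner fit from a distant wrist picture put the panel's top 10 mm above the face instead of 5 mm. I estimated that fit as good only to about ±3 mm, so I relied on the contact checks.

**Other things on the bench:** everything I could see was where it started. In the last pictures the arm's shadow fell across one orange look-alike, and in the top view the arm covered both orange look-alikes and part of the purple one.

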